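Rock a battery block into its charging bay

TASK

Load the loose battery block into the charging bay: put its tongue end in first, at a slant, slide the tongue under the fixed keeper right up to the end of the bay, then rock the other end down until the block lies flat and the sprung catch has snapped over it, and let go. Feel your way, for the bay may be clamped several millimetres off: never press the block against the bay with more than 25 N. Leave the tape roll, the loupe and the flat battery pack where they are.

Things in the scene. Friction and masses are not known exactly. Their poses are not given: they have to be found in the camera images.
- battery_block: Loose grey battery block, 0.1 to 0.16 kg, starting flat on the desk, tongue roughly towards the robot (yaw within 0.5 rad). Origin: centre of its flat 60 x 40 mm underside; x along it, z up. Main body x -22 to 22 mm, 40 wide, 16 high. Tail ledge at the +x end: x 22 to 30, 40 wide, 8.5 high. At the -x end a narrow black tongue (see nose); on top a black grip rib (see rib).
- nose (a point): Middle of the tongue's lower front edge: the point (-30, 0, 0) mm of the block, axes as the block's. The tongue is black, x -30 to -22 mm of the block, 26 mm wide and 5 mm high.
- rib (a point): Middle of the top of the block's upright black grip rib: the point (5, 0, 40) mm of the block. The rib runs x -12 to 22 mm of the block, is 14 mm thick (y -7 to 7) and rises from the body's top at 16 mm to 40 mm above the underside. Take the block by it from above.
- cradle: Fixed grey plate 136 x 74 x 6 mm on the desk, yaw within 0.35 rad. Origin: centre of its underside; x along it, away from the robot at yaw 0. The black charging bay, 84 x 56 mm, is clamped on it, parallel and centred in y, but shifted along x by an unmeasured -7 to +7 mm: find it by feel. The points pocket, keeper and hook are marks of the plate: the true parts lie that shift farther along x.
- pocket (a point): Centre of the pocket floor (before the bay's shift), 11 mm above the desk; axes as the cradle's. Pocket 61.6 x 41.6 mm, so the block has 0.8 mm to spare all round and must be kept against the -x end wall (x -30.8) while its tail is rocked down. Side walls 11 mm high over the floor, the top 3 mm widening outwards at 45 degrees; +x end wall 8 mm high.
- keeper (a point): Middle of the lower free edge of the fixed keeper at the pocket's -x end (before the bay's shift), 7 mm above the pocket floor. The keeper is a bar 4 mm thick, top 11 mm above the floor, overhanging the end wall by 4.5 mm. At a tilt of 0.35 to 0.42 rad, tail up, the tongue goes under it right to the end wall, and the tail then stays above the catch.
- hook (a point): Tip of the catch's hook, closed (before the bay's shift), in the middle of the pocket's +x end: 10 mm above the pocket floor, 3 mm in from the end wall. The hook is grey, 16 mm wide; its ramp rises from this tip steeply to the end wall's plane, 16 mm above the floor. Its underside is 9.5 mm above the floor, 1 mm above the seated tail ledge.
- catch (a joint): Travel (m) of the sprung catch: 0 closed, up to 0.006 pushed outwards (+x of the cradle). The block's tail pushes it back 1 to 3 mm on its way down; it snaps back to under 0.001 over the tail ledge when the block is fully down. Spring 1.6 N closed, 0.45 N more per mm; pressing the tail past it takes roughly 3 to 16 N down on the rib.
- tape_amber: Bystander: roll of amber tape, 52 mm across, 18 mm high, lying flat; origin under its centre.
- loupe: Bystander: black loupe, 40 mm across, 32 mm high, standing; origin under its centre.
- flat_pack: Bystander: flat silver battery pack with short leads, 86 x 34 x 9 mm, lying flat; origin on its underside.
Mind the look-alikes: they are no part of the job. Several things have the shape of the battery_block; the one meant has the colours described above.

How it is judged (in metres and radians):
On the way:
1. the tongue is down inside the bay while the block is still tilted, tail up (z of nose in the frame of cradle below 0.0165 m and x of nose in the frame of cradle between -0.0415 and -0.019 m and y of nose in the frame of cradle between -0.004 and 0.004 m and angle between battery_block's own z axis and vertical above 0.1 rad), for 0.1 s.
At the end, for the whole second after the job is handed in: The block lies flat on the pocket floor (origin 9.5 to 12.5 mm above the desk, tilt under 0.03 rad), tongue end under the keeper, within 9.5 mm of the cradle's centre along x and 2.5 mm across, at rest, with the catch closed to within 1.5 mm (z of battery_block in the frame of cradle between 0.0095 and 0.0125 m and angle between battery_block's own z axis and vertical below 0.03 rad and x of battery_block in the frame of cradle between -0.0095 and 0.0095 m and y of battery_block in the frame of cradle between -0.0025 and 0.0025 m and x of nose in the frame of cradle below -0.02 m and value of joint catch below 0.0015 m and linear speed of battery_block below 0.01 m/s); the robot touches nothing.
It fails at once if the block is pressed against the bay with more than 25 N (contact force between battery_block and cradle above 25 N).
It fails at once if the tape roll is displaced by more than 20 mm (distance of tape_amber from where it was at the start of the episode above 0.02 m).
It fails at once if the loupe is displaced by more than 20 mm (distance of loupe from where it was at the start of the episode above 0.02 m).
It fails at once if the flat battery pack is displaced by more than 20 mm (distance of flat_pack from where it was at the start of the episode above 0.02 m).
It also fails if it takes over 51 s, if anything falls off the work surface, if the arm or the gripper's body presses on something with over 40 N, if the wrist force passes 120 N, or if a joint passes its speed limit or range.

ROBOT

A 7-joint arm with a two-finger parallel gripper is mounted at the origin on a cart in front of the work surface, level with it; the furniture and walls round the work are solid. World frame = base frame: x ahead of the robot, y to its left, z up, the work surface at z = 0. Lengths are in m, angles in degrees, forces in N, time in s.
With the tool pointing down it reaches from about 0.35 to 0.9 m from the base axis. Payload 7.2 kg.
Tool frame: the origin (TCP) lies midway between the tips of the shut fingers; the grasp point (between the pads) lies 19 mm behind it; z points along the fingers, y is the direction in which the jaws open and shut (so a half turn about z gives the same grasp; the last joint's range is limited). The gripper opens to 85 mm and grips with 20 to 120 N. Pads are 22 mm wide; open, the fingers measure 114 mm over their backs; the gripper's body (76 mm by 85 mm) begins 54 mm behind the grasp point. The pads swing forward as they close: fully open they stand 13 mm farther back than shut.
Start: joints at [59.977, 23.554, -0.728, 91.456, 0.321, 64.991, -4.71], TCP at [0.275, -0.561, 0.231] pointing down, gripper open.
Joint ranges: [-169.25, 169.25], [-16.82, 113.86], [-84.01, 82.57], [7.8, 145.47], [-59.2, 239.2], [7.22, 106.19], [-163.78, 163.78]. Speed limits (degrees/s): [136.94, 136.94, 172.46, 172.46, 180, 180, 180].

INTERFACE

Orientations are given as [roll, pitch, yaw] about the fixed x, y, z axes, in that order (R = Rz(yaw) Ry(pitch) Rx(roll)).
In Python, from bench import arm gives the robot as it stands.
- The arm moves only by the tool carry_out, never from a script. Its argument "plan" is a list that holds one entry, the list of rows, each a list of 7 numbers: the turn, a rotation vector about the tool's x, y, z in degrees, then the shift along the tool's x, y, z in m, then the closure in counts, from 0 (fully open) to 255 (shut). In form: [[[ax, ay, az, tx, ty, tz, gripper], ...]]. A call has 1 to 5 rows; each row is the pose to reach, as a shift and turn from the pose commanded when the call began, along the tool's axes at that moment; what a row does not reach only later rows make up. A row lasts 1/12 s, in which the tool goes at most 41.7 mm and 7.16 degrees, less where a joint would pass 70% of its speed; a pose out of reach is approached as far as the arm can. A call with a gripper value outside its range is refused whole. The fingers move at their own pace and stop on an object; "newtons" is the grip in N (left out, the last holds). Time passes only in rows, so rows that repeat a pose let the fingers close. It gives the time, the measured TCP pose, the force and the opening at its end, in the units of the state.
- arm.get_obs(): the state, without advancing time (a new reading comes with each control period).
- arm.capture(name): name is "scene" or "top"; returns a dict with "color" (420x560x3 uint8, red, green, blue), "camera_matrix" (3x3 intrinsics, pixels), "world_to_cam" (4x4, takes a point from world to camera coordinates). Camera axes: x right, y up, looking along -z (the intrinsics and any distortion apply to the point x, -y, -z); pixel columns grow to the right and rows downward; lengths in m; the calibration is good to about 2 mm. A picture is of the moment at which its call begins. There is no depth.
- arm.finish_job(): hands the job in, once; it reports no verdict.
The state is a dict: "t": time; "q": joint angles; "joint_vel": joint speeds; "effort": joint torques, N m; "position": TCP position; "ee_rot": TCP orientation; "contact_force": force on the tool from outside, world axes, zero at the start; "torque": the same for the moment, N m; "finger_gap": finger opening in m.
Only numpy, scipy, OpenCV 4.12 (cv2) and the standard library are available. Lean on these libraries where they do the work, as an engineer would, in place of code of your own. Each camera call takes 0.05 s, during which the arm holds its last target.

## Working session

There is one attempt and no reset: what is moved stays moved. The work goes in short steps, Python scripts to look and compute and a tool call to move; the robot and the scene stay as the last step left them, time stands still between calls to the robot, and variables do not carry over. Pictures are saved under pics/ and viewed, and the job is handed in when it is done.

Besides the shell and the picture viewer there is one more tool, called after "Request:" as name(argument=value, ...), one argument or row to a line, values as JSON. carry_out: Moves the arm, as the interface text tells. Its arguments: {"type":"object","properties":{"plan":{"type":"array","items":{"type":"array","items":{"type":"array","items":{"type":"number"}}}},"newtons":{"type":"number"}},"required":["plan"]}

```bash
ls; mkdir -p pics
python3 - <<'E'
from bench import arm
import cv2,json,numpy as np,pickle
print(arm.get_obs())
for n in ["scene","top"]:
    c=arm.capture(n); pickle.dump(c,open(f"{n}0.pkl","wb"))
    cv2.imwrite(f"pics/{n}0.png",c["color"][:,:,::-1]); print(n,c["camera_matrix"],c["world_to_cam"],c.keys())
E
```

```text
pics
{'t': 0.0, 'q': array([59.97665384, 23.6012869 , -0.72971846, 91.50432742,  0.32069034,
       64.98820277, -4.71083151]), 'joint_vel': array([ 0.0097176 , -0.05908231, -0.02022478,  0.05076105,  0.04025566,
        0.04959724, -0.03127982]), 'effort': array([ 2.10711312e-05, -6.00630283e+01,  6.81857597e-01, -2.99410915e+01,
        1.37196397e-02,  1.05474656e-02, -1.39952408e-05]), 'position': array([ 0.27487876, -0.56076522,  0.23043712]), 'ee_rot': array([-1.79908403e+02,  5.79011795e-03,  2.61172626e+01]), 'contact_force': array([-0.40270539, -0.16095932, -0.60462739]), 'torque': array([-0.03162046, -0.0068973 ,  0.02525647]), 'finger_gap': 0.08549734273087085}
scene [[392.45444119   0.         284.64991718]
 [  0.         392.45444119 212.07764489]
 [  0.           0.           1.        ]] [[-0.65700017 -0.75362347 -0.02006104  0.23568789]
 [ 0.49251522 -0.44921146  0.74541118 -0.40030248]
 [-0.57077101  0.4798549   0.66630303 -0.47928448]
 [ 0.          0.          0.          1.        ]] dict_keys(['color', 'camera_matrix', 'world_to_cam'])
top [[397.15261928   0.         279.49700728]
 [  0.         397.15261928 210.94778912]
 [  0.           0.           1.        ]] [[ 0.03004195 -0.99950034  0.00982557 -0.2093416 ]
 [ 0.99638443  0.03072695  0.07920815 -0.53283537]
 [-0.07947049  0.00741048  0.99680967 -0.86743573]
 [ 0.          0.          0.          1.        ]] dict_keys(['color', 'camera_matrix', 'world_to_cam'])
```

View pics/scene0.png

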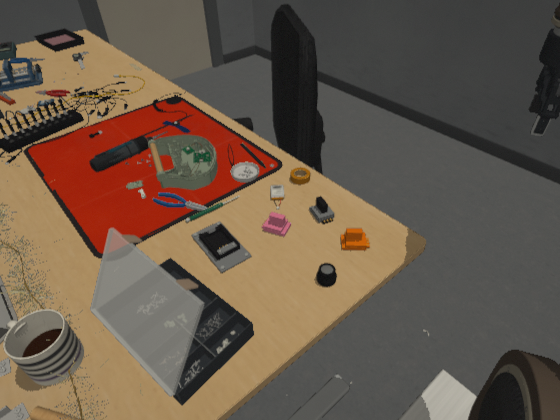

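View pics/top0.png

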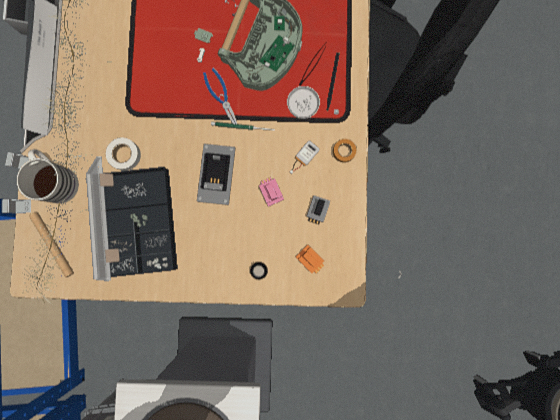

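Block look-alikes in the top view are pink at (271,191), orange at (310,258) and grey/black at (318,208). The grey one matches the description. The cradle is at (216,174). Next, enlarged crops.

Run:
```python
import cv2
t=cv2.imread("pics/top0.png"); s=cv2.imread("pics/scene0.png")
def crop(im,x0,y0,w,h,k,n): cv2.imwrite(f"pics/{n}.png",cv2.resize(im[y0:y0+h,x0:x0+w],None,fx=k,fy=k,interpolation=cv2.INTER_CUBIC))
crop(t,190,135,60,75,8,"c_top_cradle")
crop(t,295,185,50,40,14,"c_top_block")
crop(s,185,210,80,65,9,"c_sc_cradle")
crop(s,300,190,45,40,14,"c_sc_block")
```

```text
(no output)
```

View pics/c_top_cradle.png

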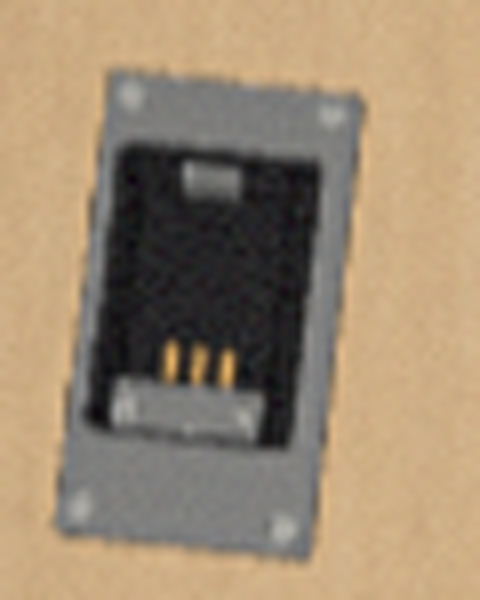

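View pics/c_top_block.png

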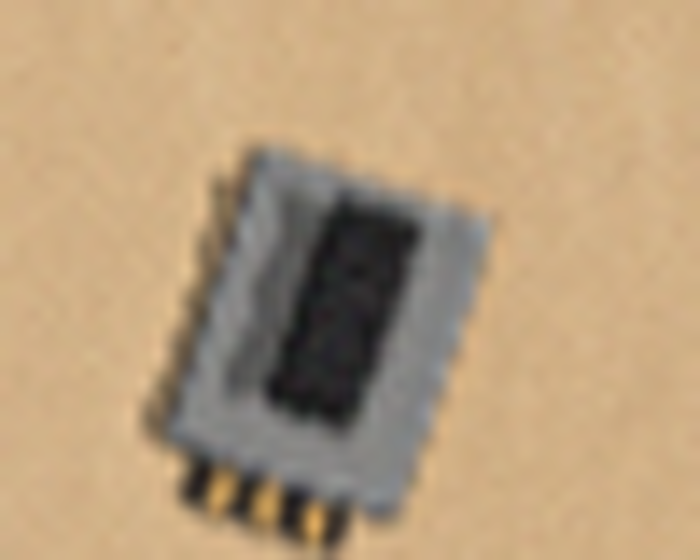

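View pics/c_sc_cradle.png

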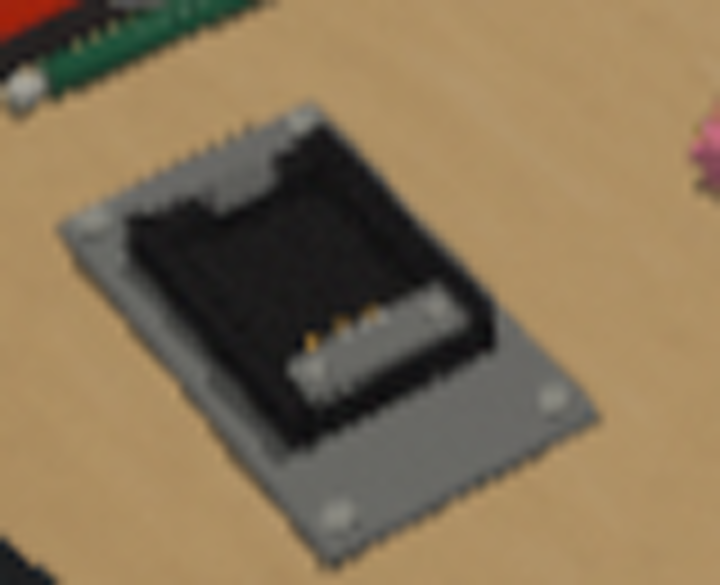

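View pics/c_sc_block.png

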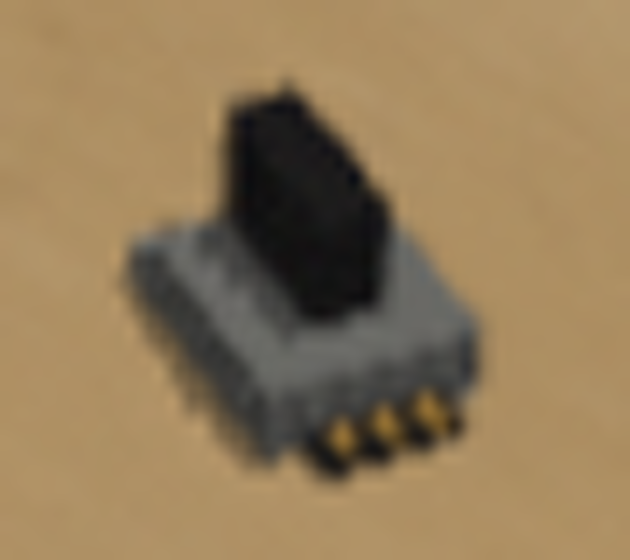

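```bash
cat > lib.py <<'E'
import numpy as np, cv2, pickle
from scipy.optimize import least_squares
def load(n): return pickle.load(open(n+".pkl","rb"))
def proj(c,P):
    P=np.atleast_2d(P); W=c["world_to_cam"]; q=P@W[:3,:3].T+W[:3,3]
    q=q*np.array([1,-1,-1]); uv=q@c["camera_matrix"].T; return uv[:,:2]/uv[:,2:]
def un(p,x0,y0,k): return (np.array(p,float)+.5)/k-.5+np.array([x0,y0])
def tri(c1,p1,c2,p2):
    f=lambda X: np.r_[proj(c1,X)[0]-p1,proj(c2,X)[0]-p2]
    r=least_squares(f,[.5,-.2,.02]); return r.x,np.abs(r.fun).max()
def Rz(a): return np.array([[np.cos(a),-np.sin(a),0],[np.sin(a),np.cos(a),0],[0,0,1]])
def fit(obs,free_z=False):
    # obs list of (cam, model_pt, px)
    def f(v):
        R=Rz(v[3]); return np.concatenate([proj(c,R@np.array(m)/1000+v[:3])[0]-p for c,m,p in obs])
    g=f if free_z else (lambda v:f(np.array([v[0],v[1],0,v[2]])))
    r=least_squares(g,[.5,-.2,0,0] if free_z else [.5,-.2,0],loss='soft_l1',f_scale=.5,x_scale=[.1]*(4 if free_z else 3))
    return r.x,r.fun.reshape(-1,2)
E
python3 - <<'E'
from lib import *
T,S=load("top0"),load("scene0")
a=lambda p:un(p,190,135,8); b=lambda p:un(p,185,210,9)
tc=[(110,70),(362,98),(312,560),(57,530)]; m=[(68,37,6),(68,-37,6),(-68,-37,6),(-68,37,6)]
sc=[(62,228),(315,100),(600,415),(330,570)]
sc=[(62,228),(315,100),(600,415),(330,570)]
for i in range(4): print("plate",tri(T,a(tc[i]),S,b(sc[i])))
for fz in (0,1):
  for o in ([(T,q,a(p)) for q,p in zip(m,tc)],[(S,q,b(p)) for q,p in zip(m,sc)]):
    v,r=fit(o,fz); print(v,np.abs(r).max())
o=[(T,q,a(p)) for q,p in zip(m,tc)]+[(S,q,b(p)) for q,p in zip(m,sc)]
for fz in (0,1):
  v,r=fit(o,fz); print("both",v,r.round(2).tolist())
a=lambda p:un(p,295,185,14); b=lambda p:un(p,300,190,14)
o1=[(T,(30,20,8.5),a((255,148))),(T,(30,-20,8.5),a((490,213))),(T,(-22,20,16),a((175,438))),(T,(-22,-20,16),a((393,520))),(T,(22,-7,40),a((415,215))),(T,(-12,-7,40),a((350,432))),(T,(-12,7,40),a((270,402))),(T,(22,7,40),a((338,195)))]
o2=[(S,(-22,-20,16),b((478,325))),(S,(-22,20,16),b((265,400))),(S,(22,-7,40),b((287,85))),(S,(22,7,40),b((235,100))),(S,(-12,-7,40),b((390,198))),(S,(30,20,8.5),b((130,250)))]
for fz in (0,1):
  for o in (o1,o2,o1+o2):
    v,r=fit(o,fz); print("block",v,r.round(1).tolist())
print(tri(T,a((338,195)),S,b((235,100))),tri(T,a((415,215)),S,b((287,85))))
E
```

```text
plate (array([ 0.69137162, -0.01286171,  0.00419144]), np.float64(0.26235858956729885))
plate (array([ 0.68560618, -0.08549418,  0.00582412]), np.float64(0.052873345422028706))
plate (array([ 0.55201369, -0.07571737,  0.00310413]), np.float64(0.28118809587402893))
plate (array([ 0.55813493, -0.00258522,  0.00067042]), np.float64(0.0017002784420867556))
[ 0.62138667 -0.04465048 -0.06998277] 0.6292572693951684
[ 0.61976493 -0.04302588 -0.07829521] 0.7386480644830442
[ 0.6233647  -0.04285042 -0.01144725 -0.0707552 ] 0.26022739672052353
[ 0.62494009 -0.04566921 -0.00600296 -0.07877629] 0.5542934085872844
both [ 0.62082484 -0.04391564 -0.07549794] [[-0.24, -0.05], [0.15, -0.15], [-0.42, 0.44], [-0.82, 0.76], [-0.7, -0.48], [0.15, -0.19], [0.68, -0.41], [0.03, -0.84]]
both [ 0.62202484 -0.04420259 -0.00284147 -0.07467385] [[0.1, -0.24], [0.4, -0.37], [-0.1, 0.03], [-0.39, 0.38], [-0.65, 0.1], [0.09, 0.39], [0.56, 0.09], [0.02, -0.36]]
block [ 0.54494325 -0.27850026 -0.28376937] [[-0.1, -0.3], [-0.2, 0.5], [-1.0, 0.4], [0.3, -0.0], [0.4, 0.4], [0.4, -0.4], [0.0, -0.3], [-0.2, -0.1]]
block [
[... 340 characters left out ...]
]
block [ 0.54562406 -0.27930718 -0.00750038 -0.28363373] [[-0.0, -0.2], [-0.3, 0.5], [-0.9, 0.3], [0.3, -0.1], [0.3, 0.5], [0.4, -0.5], [0.1, -0.3], [-0.2, -0.0]]
block [ 0.5532984  -0.28651933 -0.00929115 -0.30206982] [[0.2, 0.1], [0.2, -0.4], [0.5, -0.0], [-1.0, 0.5], [0.0, 0.4], [-0.3, -0.6]]
block [ 0.54509138 -0.2782231   0.00073824 -0.29138454] [[-0.1, -0.4], [-0.2, 0.4], [-1.2, 0.2], [0.1, -0.0], [0.4, 0.3], [0.2, -0.5], [-0.1, -0.4], [-0.2, -0.2], [0.6, 0.1], [0.4, -0.1], [0.6, -0.2], [-1.1, 0.4], [0.3, 0.3], [-0.4, -0.5]]
(array([ 0.56688634, -0.27864069,  0.04242392]), np.float64(0.3962969210067513)) (array([ 0.56502945, -0.2904446 ,  0.04013508]), np.float64(0.04099192945000141))
```

Run:
```python
from lib import *
T,S=load("top0"),load("scene0")
x,y,a=.6212,-.0440,-.0745
def draw(n,c,x0,y0,w,h,k,s):
    im=cv2.imread(f"pics/{n}.png"); 
    def poly(pts,col):
        P=proj(c,(Rz(a)@(np.array(pts,float)/1000).T).T+[x,y,0]); P=(P-[x0,y0]+.5)*k-.5
        cv2.polylines(im,[P.round().astype(int)],True,col,1)
    poly([(68,37,6),(68,-37,6),(-68,-37,6),(-68,37,6)],(0,255,0))
    poly([(42+s,28,22),(42+s,-28,22),(-42+s,-28,22),(-42+s,28,22)],(0,0,255))
    poly([(42+s,28,6),(42+s,-28,6),(-42+s,-28,6),(-42+s,28,6)],(0,160,255))
    poly([(30.8+s,8,27),(30.8+s,-8,27),(27.8+s,-8,21),(27.8+s,8,21)],(255,0,0))
    poly([(-26.3+s,15,18),(-26.3+s,-15,18),(-26.3+s,-15,22),(-26.3+s,15,22)],(255,255,0))
    return im
for s in (0,4,7,-4):
    A=draw("c_top_cradle",T,190,135,60,75,8,s); B=draw("c_sc_cradle",S,185,210,80,65,9,s)
    h=600; A=cv2.resize(A,(int(A.shape[1]*.8),int(A.shape[0]*.8))); B=cv2.resize(B,(415,337))
    C=np.zeros((480,800,3),np.uint8); C[:480,:384]=A; C[:337,385:]=B; cv2.imwrite(f"pics/ov_{s}.png",C)
```

```text
(no output)
```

View pics/ov_0.png

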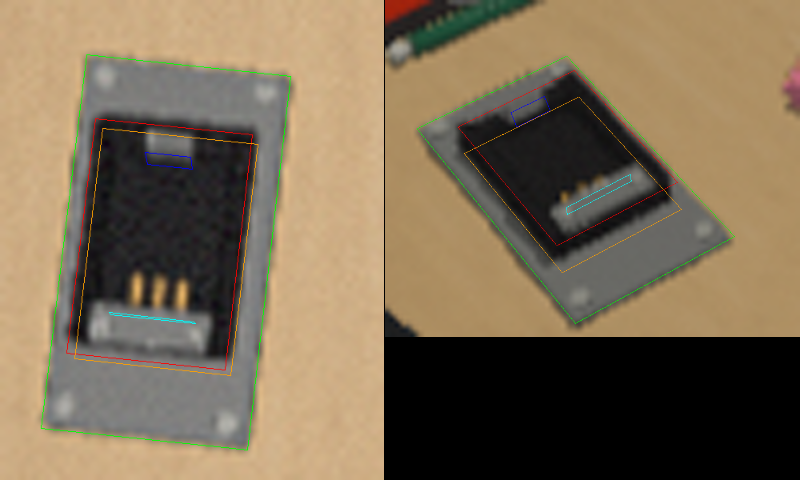

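View pics/ov_4.png

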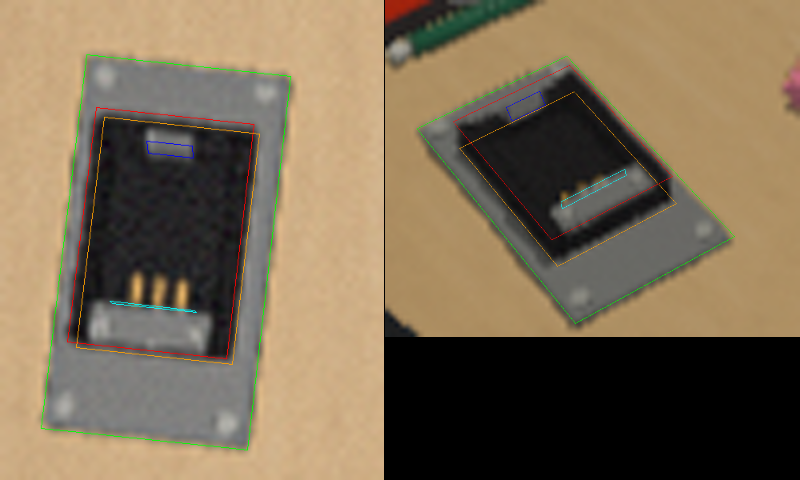

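The views agree on these estimates:
- **Block:** about (0.545, -0.278), yaw about -16.5°, rib top at 40–42 mm by triangulation.
- **Cradle:** about (0.621, -0.044), yaw about -4.3°.
- **Bay shift:** the keeper and hook positions suggest roughly +4 to +5 mm.

Next I'll work out the approach.

```bash
cat > go.py <<'E'
import sys,numpy as np
from scipy.spatial.transform import Rotation as R
from bench import arm
def rpy(r,p,y): return R.from_euler('xyz',[r,p,y],degrees=True)
def delta(pos,rot,o=None):
    o=o or arm.get_obs(); R0=rpy(*o["ee_rot"])
    return (R0.inv()*rot).as_rotvec(degrees=True).round(2), R0.inv().apply(np.array(pos)-o["position"]).round(4)
def tool(yaw,tilt): # tool x along yaw, tilted tail-up by tilt deg
    return rpy(180,0,yaw)*R.from_rotvec([0,tilt,0],degrees=True)
E
python3 - <<'E'
from go import *
print(delta([.550,-.2797,.10],tool(-16.5,0)))
E
```

```text
(array([-8.000e-02,  4.000e-02,  4.262e+01]), array([ 0.3708, -0.131 ,  0.1307]))
```

Request:
carry_out(
  plan=[
    [[0,0,42.6,0.371,-0.131,0.05,0],[0,0,42.6,0.371,-0.131,0.05,0],[0,0,42.6,0.371,-0.131,0.05,0],[0,0,42.6,0.371,-0.131,0.05,0],[0,0,42.6,0.371,-0.131,0.05,0]],
  ],
  newtons=60,
)

```text
t: 0.52
position: [0.416, -0.417, 0.2054]
ee_rot: [-180.0, 0.0, -8.9]
contact_force: [1.2, -0.4, 0.1]
finger_gap: 0.0856
```

Run:
```python
from go import *
print(delta([.550,-.2797,.10],tool(-16.5,0)))
```

```text
(array([-0.02,  0.02,  7.61]), array([ 0.1112, -0.1563,  0.1054]))
```

Request:
carry_out(
  plan=[
    [[0,0,7.0,0.108,-0.154,0.08,0],[0,0,7.0,0.108,-0.154,0.08,0],[0,0,7.0,0.108,-0.154,0.08,0],[0,0,7.0,0.108,-0.154,0.08,0],[0,0,7.0,0.108,-0.154,0.08,0]],
  ],
)

```text
t: 0.93
position: [0.546, -0.2798, 0.1246]
ee_rot: [-180.0, 0.0, -15.5]
contact_force: [-0.4, 0.2, -0.1]
finger_gap: 0.085
```

Run:
```python
from go import *
print(delta([.550,-.2797,.08],tool(-16.5,0)))
import pickle,cv2
for n in ["scene","top"]:
    c=arm.capture(n); pickle.dump(c,open(f"{n}1.pkl","wb")); im=c["color"][:,:,::-1]
    x,y,w,h=(270,160,90,90) if n=="scene" else (280,170,80,80)
    cv2.imwrite(f"pics/{n}1.png",cv2.resize(im[y:y+h,x:x+w],None,fx=6,fy=6,interpolation=cv2.INTER_CUBIC))
```

```text
(array([-0.03,  0.04,  1.04]), array([ 0.0039, -0.0011,  0.0446]))
```

View pics/scene1.png

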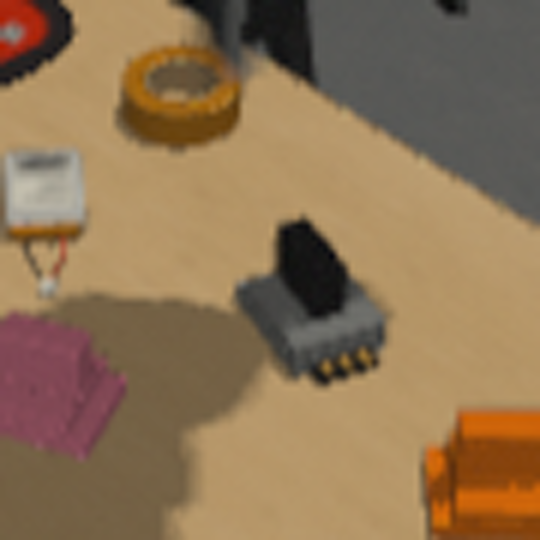

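View pics/top1.png

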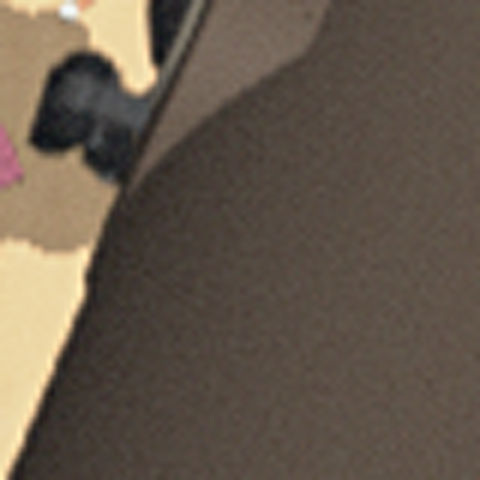

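Run:
```python
from lib import *; import pickle
for n in ("scene","top"):
    c=load(n+"1"); print(n,proj(c,[[.546,-.28,.1246],[.55,-.28,.04],[.546,-.28,.2]]).round(0))
    cv2.imwrite(f"pics/{n}1f.png",c["color"][:,:,::-1])
```

```text
scene [[324. 171.]
 [321. 201.]
 [326. 141.]]
top [[324. 205.]
 [319. 207.]
 [329. 201.]]
```

View pics/scene1f.png

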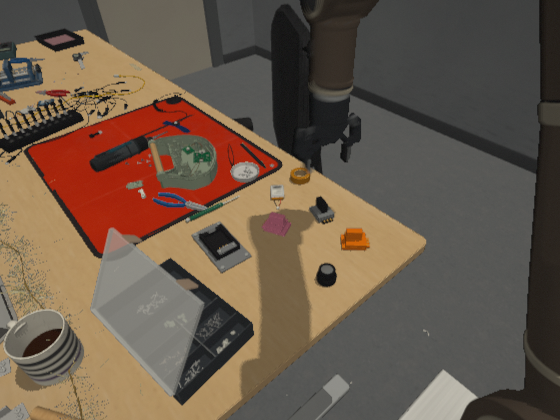

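Request:
carry_out(
  plan=[
    [[0,0,1.0,0.004,-0.001,0.03,0],[0,0,1.0,0.004,-0.001,0.06,0],[0,0,1.0,0.004,-0.001,0.085,0],[0,0,1.0,0.004,-0.001,0.085,0]],
  ],
)

```text
t: 1.37
position: [0.5453, -0.2811, 0.0357]
ee_rot: [-180.0, 0.5, -16.5]
contact_force: [-2.2, -0.0, -0.8]
finger_gap: 0.0855
```

Run:
```python
from go import *
print(delta([.550,-.2797,.0185],tool(-16.5,0)))
import pickle,cv2
for n in ["scene"]:
    c=arm.capture(n); pickle.dump(c,open(f"{n}2.pkl","wb")); im=c["color"][:,:,::-1]
    x,y,w,h=(280,150,80,80)
    cv2.imwrite(f"pics/{n}2.png",cv2.resize(im[y:y+h,x:x+w],None,fx=7,fy=7,interpolation=cv2.INTER_CUBIC))
```

```text
(array([-0.05,  0.5 , -0.01]), array([ 0.0043, -0.0026,  0.0172]))
```

View pics/scene2.png

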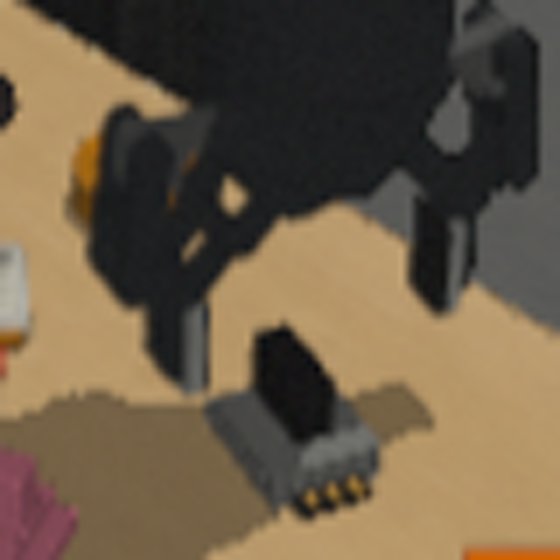

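Request:
carry_out(
  plan=[
    [[0,0,0,0,0,0.012,0],[0,0,0,0,0,0.012,0],[0,0,0,0,0,0.012,0]],
  ],
)

```text
t: 1.67
position: [0.5493, -0.2828, 0.0297]
ee_rot: [180.0, -0.1, -16.5]
contact_force: [0.1, 0.1, 0.1]
finger_gap: 0.0852
```

Run:
```python
from go import *
print(delta([.550,-.2797,.0185],tool(-16.5,0)))
```

```text
(array([ 0.01, -0.06, -0.04]), array([-0.0002, -0.0032,  0.0112]))
```

Request:
carry_out(
  plan=[
    [[0,0,0,0,-0.003,0.006,0],[0,0,0,0,-0.003,0.011,0],[0,0,0,0,-0.003,0.011,0],[0,0,0,0,-0.003,0.011,0]],
  ],
)

```text
t: 2.0
position: [0.5497, -0.2793, 0.0178]
ee_rot: [-180.0, 0.0, -16.5]
contact_force: [0.1, -0.8, 0.1]
finger_gap: 0.0854
```

Request:
carry_out(
  plan=[
    [[0,0,0,0,0,0,200],[0,0,0,0,0,0,200],[0,0,0,0,0,0,220],[0,0,0,0,0,0,255],[0,0,0,0,0,0,255]],
  ],
  newtons=60,
)

```text
t: 2.42
position: [0.5499, -0.2796, 0.018]
ee_rot: [180.0, -0.0, -16.5]
contact_force: [0.2, 0.6, -0.0]
finger_gap: 0.0258
```

Request:
carry_out(
  plan=[
    [[0,0,0,0,0,0,255],[0,0,0,0,0,0,255],[0,0,0,0,0,0,255]],
  ],
)

```text
t: 2.67
position: [0.5499, -0.2796, 0.0181]
ee_rot: [180.0, -0.0, -16.5]
contact_force: [-0.1, -0.5, 2.1]
finger_gap: 0.0129
```

Request:
carry_out(
  plan=[
    [[0,0,0,0,0,-0.02,255],[0,0,0,0,0,-0.05,255],[0,0,0,0,0,-0.08,255],[0,0,0,0,0,-0.1,255],[0,0,0,0,0,-0.1,255]],
  ],
)

```text
t: 3.08
position: [0.5521, -0.2806, 0.1225]
ee_rot: [180.0, -0.4, -16.5]
contact_force: [0.8, -0.5, -1.2]
finger_gap: 0.0129
```

Run:
```python
from go import *
print(arm.get_obs()["contact_force"],arm.get_obs()["q"])
# waypoint above the cradle, flat block above: cradle frame
yaw=-4.27; c=np.array([.6212,-.0440,0]); 
def tgt(nose_xyz_mm,tilt):
    # TCP for nose at cradle-frame mm; TCP in block frame (5,0,18)
    Rc=R.from_euler('z',yaw,degrees=True); Rb=Rc*R.from_euler('y',-tilt,degrees=True)
    return c+Rc.apply(np.array(nose_xyz_mm)/1000)+Rb.apply(np.array([35,0,18])/1000)
p=tgt((-15,0,70),22); print(p,delta(p,tool(yaw,22)))
```

```text
[ 0.80472869 -0.49239629 -1.1672871 ] [ 22.00145466  28.90751191   0.63256747  99.04358205  -0.38616456
  51.64860877 -83.74024388]
[ 0.63187879 -0.04479732  0.09980054] (array([  2.44,  21.52, -12.09]), array([ 0.0092, -0.2488,  0.0226]))
```

Request:
carry_out(
  plan=[
    [[0,0,0,0.002,-0.04,0,255],[0.6,5.4,-3,0.004,-0.08,0,255],[1.2,10.8,-6,0.006,-0.12,0,255],[1.8,16.2,-9,0.008,-0.16,0,255],[2.4,21.5,-12.1,0.009,-0.2,0,255]],
  ],
)

```text
t: 3.5
position: [0.6151, -0.088, 0.1176]
ee_rot: [-179.8, -21.8, -4.1]
contact_force: [1.3, -0.9, -1.7]
finger_gap: 0.0126
```

```bash
cat >> go.py <<'E'
yaw=-4.27; c=np.array([.6212,-.0440,0])
def tgt(nose_xyz_mm,tilt,g=(35,0,18)):
    Rc=R.from_euler('z',yaw,degrees=True); Rb=Rc*R.from_euler('y',-tilt,degrees=True)
    return c+Rc.apply(np.array(nose_xyz_mm)/1000)+Rb.apply(np.array(g)/1000)
def nose(g=(35,0,18),o=None):
    o=o or arm.get_obs(); Rt=rpy(*o["ee_rot"]); 
    p=o["position"]+Rt.apply(-np.array([g[0],-g[1],-g[2]])/1000)
    Rc=R.from_euler('z',yaw,degrees=True)
    return (Rc.inv().apply(p-c)*1000).round(2)
E
python3 - <<'E'
from go import *
p=tgt((-15,0,70),22); print(p,delta(p,tool(yaw,22)),nose())
E
```

```text
[ 0.63187879 -0.04479732  0.09980054] (array([-0.21,  0.18,  0.11]), array([ 0.006 , -0.0442,  0.0217])) [-28.59 -44.3   87.87]
```

Request:
carry_out(
  plan=[
    [[0,0,0,0.003,-0.02,0.008,255],[0,0,0,0.006,-0.035,0.016,255],[0,0,0,0.006,-0.044,0.02,255],[0,0,0,0.006,-0.044,0.02,255],[0,0,0,0.006,-0.044,0.02,255]],
  ],
)

```text
t: 3.92
position: [0.6306, -0.0469, 0.1004]
ee_rot: [-179.9, -21.5, -4.2]
contact_force: [-1.9, -0.3, -2.0]
finger_gap: 0.0129
```

Run:
```python
from go import *
import pickle,cv2
o=arm.get_obs();print(o["position"],o["ee_rot"],o["contact_force"],nose())
pickle.dump(o,open("obs3.pkl","wb"))
for n in ["scene","top"]:
    c_=arm.capture(n); pickle.dump(c_,open(f"{n}3.pkl","wb")); im=c_["color"][:,:,::-1]
    x,y,w,h=(170,170,100,100) if n=="scene" else (170,125,100,100)
    cv2.imwrite(f"pics/{n}3.png",cv2.resize(im[y:y+h,x:x+w],None,fx=6,fy=6,interpolation=cv2.INTER_CUBIC))
```

```text
[ 0.63058978 -0.04687096  0.10035225] [-179.92814191  -21.45982266   -4.20185173] [-1.86140111 -0.34373443 -1.95121184] [-16.41  -2.17  70.8 ]
```

View pics/scene3.png

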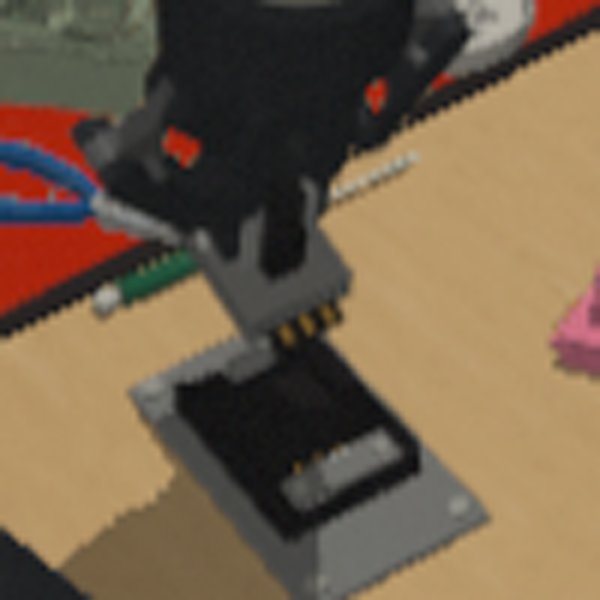

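View pics/top3.png

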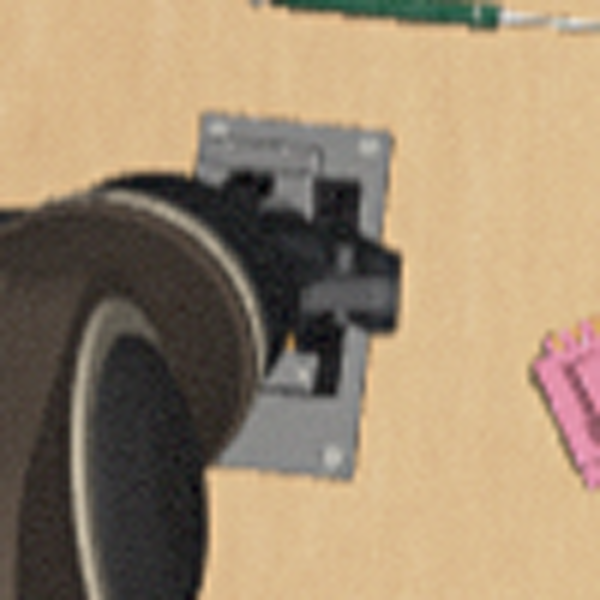

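```bash
cat > ov.py <<'E'
from lib import *; from go import *
import pickle
def ov(n,x0,y0,w,h,k,o,out,cam,s=4,g=(35,0,18),cx=None,full=False):
    C=load(cam); im=C["color"][:,:,::-1][y0:y0+h,x0:x0+w]; im=cv2.resize(im,None,fx=k,fy=k,interpolation=cv2.INTER_CUBIC)
    Rt=rpy(*o["ee_rot"]); D=np.array([1,-1,-1])
    def B(p): return o["position"]+Rt.apply((np.array(p,float)-[g[0]-30,g[1],g[2]])*D/1000)
    Rc=R.from_euler('z',yaw,degrees=True)
    def K(p): return c+Rc.apply(np.array(p,float)/1000)
    def poly(P,col):
        P=(proj(C,P)-[x0,y0]+.5)*k-.5; cv2.polylines(im,[P.round().astype(int)],True,col,1)
    def box(f,x,y,z,col):
        for zz in z: poly(f([(x[0],y[0],zz),(x[1],y[0],zz),(x[1],y[1],zz),(x[0],y[1],zz)]),col)
    box(B,(-22,22),(-20,20),(0,16),(0,0,255)); box(B,(-30,-22),(-13,13),(0,5),(255,0,255)); box(B,(22,30),(-20,20),(0,8.5),(0,160,255))
    box(K,(-68,68),(-37,37),(0,6),(0,255,0)); box(K,(-26.3+s,-42+s),(-15,15),(18,22),(255,255,0)); poly(K([(30.8+s,8,27),(30.8+s,-8,27),(27.8+s,-8,21),(27.8+s,8,21)]),(255,0,0))
    cv2.imwrite(f"pics/{out}.png",im)
E
python3 - <<'E'
from ov import *
o=pickle.load(open("obs3.pkl","rb"))
ov("scene",190,190,70,80,9,o,"ov3s","scene3"); ov("top",190,140,60,70,9,o,"ov3t","top3")
print(arm.get_obs()["position"])
E
```

```text
[ 0.63091606 -0.04855948  0.10111908]
```

View pics/ov3s.png

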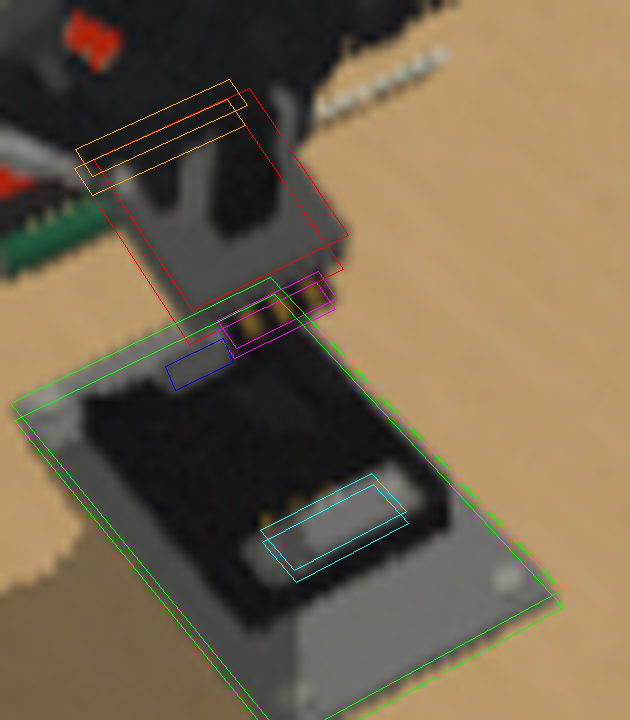

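View pics/ov3t.png

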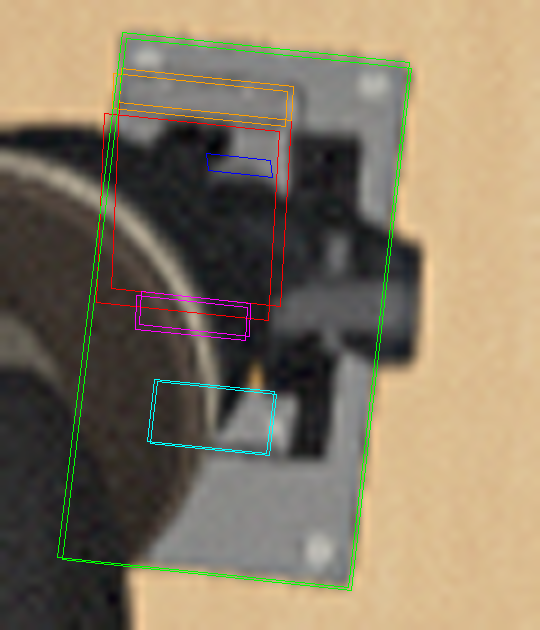

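Run:
```python
from go import *
o=arm.get_obs();print(o["t"],o["ee_rot"],o["contact_force"],nose())
p=tgt((-14,0,30),21); print(delta(p,tool(yaw,21)))
```

```text
4.0167 [-179.93422613  -21.53441853   -4.35209864] [ 0.09548264 -0.508325   -0.74361228] [-15.92  -3.77  71.53]
(array([-0.04, -0.53, -0.08]), array([-0.0133, -0.0038,  0.0397]))
```

Request:
carry_out(
  plan=[
    [[0,-0.5,0,-0.004,-0.004,0.015,255],[0,-0.5,0,-0.009,-0.004,0.028,255],[0,-0.5,0,-0.0135,-0.004,0.04,255],[0,-0.5,0,-0.0135,-0.004,0.04,255],[0,-0.5,0,-0.0135,-0.004,0.04,255]],
  ],
)

```text
t: 4.43
position: [0.6333, -0.0448, 0.059]
ee_rot: [-179.9, -21.0, -4.4]
contact_force: [-0.5, -0.1, -1.1]
finger_gap: 0.0125
```

Request:
carry_out(
  plan=[
    [[0,0,0,0,0,0,255],[0,0,0,0,0,0,255],[0,0,0,0,0,0,255]],
  ],
)

```text
t: 4.68
position: [0.6345, -0.0439, 0.0605]
ee_rot: [-179.9, -21.2, -4.3]
contact_force: [-0.2, 0.1, -1.3]
finger_gap: 0.0129
```

Run:
```python
from ov import *
o=arm.get_obs();print(o["t"],o["ee_rot"],o["contact_force"],nose(),o["finger_gap"])
for n in ["scene","top"]:
    c_=arm.capture(n); pickle.dump(c_,open(f"{n}4.pkl","wb"))
p=tgt((-14,0,20),21); print(delta(p,tool(yaw,21)))
ov("scene",190,190,70,80,9,o,"ov4s","scene4"); ov("top",190,140,60,70,9,o,"ov4t","top4")
cv2.imwrite("pics/raw4s.png",cv2.resize(load("scene4")["color"][190:270,190:260,::-1],None,fx=7,fy=7,interpolation=cv2.INTER_CUBIC))
```

```text
4.6833 [-179.89491215  -21.1852718    -4.32799613] [-0.20084848  0.1175064  -1.27218945] [-12.87   1.18  31.05] 0.012934187988078702
(array([-0.09, -0.16, -0.03]), array([-0.0047,  0.0014,  0.0098]))
```

View pics/ov4s.png

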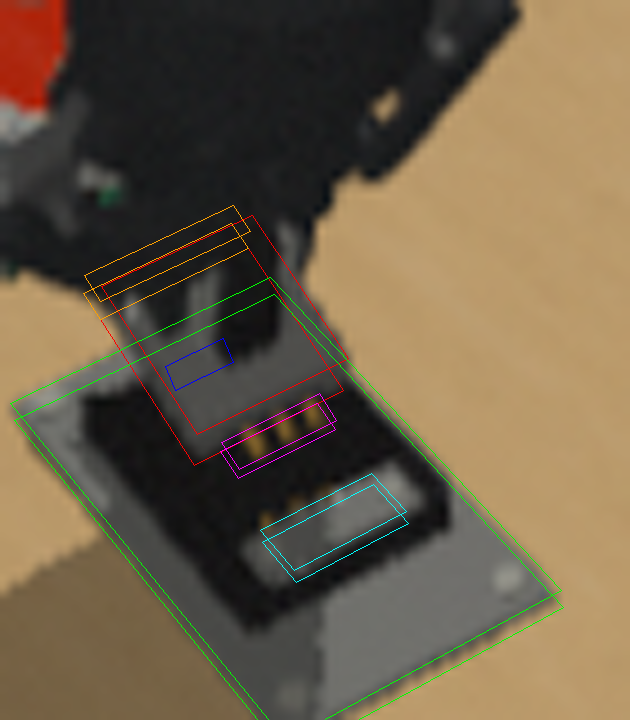

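View pics/ov4t.png

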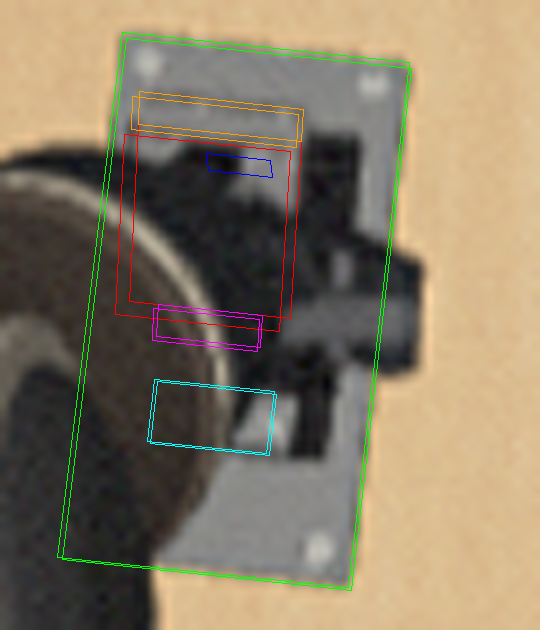

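View pics/raw4s.png

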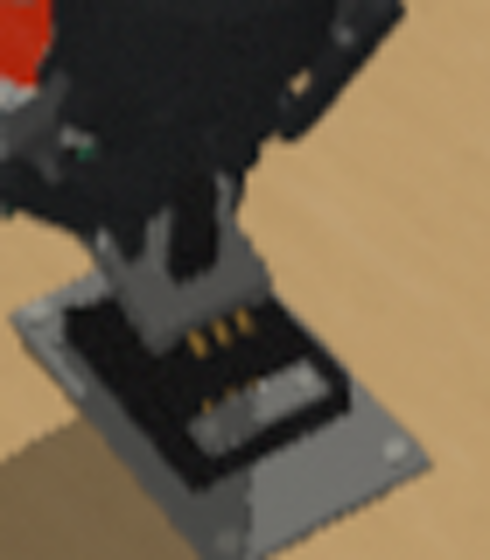

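Request:
carry_out(
  plan=[
    [[0,0,0,-0.002,0.001,0.005,255],[0,0,0,-0.0045,0.001,0.01,255],[0,0,0,-0.0045,0.001,0.01,255],[0,0,0,-0.0045,0.001,0.01,255]],
  ],
)

```text
t: 5.12
position: [0.6327, -0.0444, 0.0476]
ee_rot: [-179.9, -21.0, -4.3]
contact_force: [-0.0, -0.1, -1.8]
finger_gap: 0.0129
```

```bash
cat > st.py <<'E'
from go import *
o=arm.get_obs(); Rc=R.from_euler('z',yaw,degrees=True)
print("t",o["t"],"rot",o["ee_rot"].round(2),"Fcradle",Rc.inv().apply(o["contact_force"]).round(2),"tau",o["torque"].round(2),"nose",nose(),"pos",o["position"].round(4))
E
python3 st.py
```

```text
t 5.1167 rot [-179.92  -21.01   -4.29] Fcradle [-0.01 -0.09 -1.83] tau [ 0.04  0.47 -0.03] nose [-14.73   0.45  18.27] pos [ 0.6327 -0.0444  0.0476]
```

Request:
carry_out(
  plan=[
    [[0,0,0,-0.0005,0,0.0014,255],[0,0,0,-0.0011,0,0.0028,255],[0,0,0,-0.0011,0,0.0028,255]],
  ],
)

```text
t: 5.37
position: [0.6331, -0.0443, 0.0451]
ee_rot: [-179.9, -21.1, -4.3]
contact_force: [-0.3, 0.7, -1.3]
finger_gap: 0.0125
```

```bash
python3 st.py
```

```text
t 5.3667 rot [-179.9   -21.07   -4.29] Fcradle [-0.32  0.72 -1.34] tau [0.08 0.55 0.01] nose [-14.28   0.62  15.75] pos [ 0.6331 -0.0443  0.0451]
```

Request:
carry_out(
  plan=[
    [[0,0,0,-0.0004,0,0.0009,255],[0,0,0,-0.0007,0,0.0019,255],[0,0,0,-0.0007,0,0.0019,255]],
  ],
)

```text
t: 5.62
position: [0.6334, -0.0442, 0.0433]
ee_rot: [-179.9, -21.1, -4.3]
contact_force: [-0.2, 1.3, -1.9]
finger_gap: 0.0129
```

```bash
python3 st.py
```

```text
t 5.6167 rot [-179.9   -21.1    -4.28] Fcradle [-0.28  1.3  -1.89] tau [0.25 0.53 0.05] nose [-14.03   0.77  13.95] pos [ 0.6334 -0.0442  0.0433]
```

Request:
carry_out(
  plan=[
    [[0,0,0,0,-0.0007,0,255],[0,0,0,-0.0004,-0.0007,0.0009,255],[0,0,0,-0.0005,-0.0007,0.0014,255],[0,0,0,-0.0005,-0.0007,0.0014,255]],
  ],
)

```text
t: 5.95
position: [0.6333, -0.0438, 0.0418]
ee_rot: [-179.9, -21.1, -4.3]
contact_force: [-0.7, -0.4, -1.2]
finger_gap: 0.0128
```

```bash
python3 st.py
```

```text
t 5.95 rot [-179.91  -21.08   -4.3 ] Fcradle [-0.71 -0.48 -1.17] tau [ 0.02  0.47 -0.02] nose [-14.13   1.11  12.43] pos [ 0.6333 -0.0438  0.0418]
```

Request:
carry_out(
  plan=[
    [[0,0,0,-0.0002,0,0.0005,255],[0,0,0,-0.0004,0,0.0009,255],[0,0,0,-0.0004,0,0.0009,255]],
  ],
)

```text
t: 6.2
position: [0.6332, -0.0438, 0.0408]
ee_rot: [-179.9, -21.1, -4.3]
contact_force: [0.5, 0.3, -1.6]
finger_gap: 0.0127
```

```bash
python3 st.py
```

```text
t 6.2 rot [-179.91  -21.08   -4.29] Fcradle [ 0.47  0.31 -1.6 ] tau [0.02 0.52 0.03] nose [-14.2    1.18  11.45] pos [ 0.6332 -0.0438  0.0408]
```

Request:
carry_out(
  plan=[
    [[0,0,0,-0.0002,0,0.0005,255],[0,0,0,-0.0003,0,0.0007,255],[0,0,0,-0.0003,0,0.0007,255]],
  ],
)

```text
t: 6.45
position: [0.6334, -0.0437, 0.0403]
ee_rot: [-179.9, -21.1, -4.3]
contact_force: [0.1, 0.0, -1.9]
finger_gap: 0.0132
```

```bash
python3 st.py
```

```text
t 6.45 rot [-179.9   -21.11   -4.29] Fcradle [ 0.12  0.05 -1.86] tau [0.03 0.45 0.01] nose [-14.01   1.2   10.87] pos [ 0.6334 -0.0437  0.0403]
```

Request:
carry_out(
  plan=[
    [[0,0,0,-0.0001,0,0.0003,255],[0,0,0,-0.0002,0,0.0006,255],[0,0,0,-0.0002,0,0.0006,255]],
  ],
)

```text
t: 6.7
position: [0.6336, -0.0437, 0.04]
ee_rot: [-179.9, -21.1, -4.3]
contact_force: [-1.5, -0.2, 4.6]
finger_gap: 0.0126
```

```bash
python3 st.py
```

```text
t 6.7 rot [-179.9   -21.13   -4.29] Fcradle [-1.5  -0.36  4.63] tau [0.06 0.54 0.01] nose [-13.8    1.25  10.57] pos [ 0.6336 -0.0437  0.04  ]
```

Request:
carry_out(
  plan=[
    [[0,0,0,0.0001,0,-0.0002,255],[0,0,0,-0.0014,0,-0.0008,255],[0,0,0,-0.0027,0,-0.0013,255],[0,0,0,-0.0037,0,-0.0016,255],[0,0,0,-0.0037,0,-0.0016,255]],
  ],
)

```text
t: 7.12
position: [0.6297, -0.0434, 0.0401]
ee_rot: [-179.9, -21.2, -4.3]
contact_force: [1.6, 0.3, 2.0]
finger_gap: 0.0129
```

```bash
python3 st.py
```

```text
t 7.1167 rot [-179.9   -21.16   -4.29] Fcradle [1.62 0.44 1.99] tau [ 0.02 -0.05  0.01] nose [-17.7    1.29  10.67] pos [ 0.6297 -0.0434  0.0401]
```

Request:
carry_out(
  plan=[
    [[0,0,0,-0.0009,0,-0.0004,255],[0,0,0,-0.0019,0,-0.0007,255],[0,0,0,-0.0028,0,-0.0011,255],[0,0,0,-0.0028,0,-0.0011,255]],
  ],
)

```text
t: 7.45
position: [0.6266, -0.0431, 0.0401]
ee_rot: [-179.9, -21.1, -4.3]
contact_force: [2.1, 0.2, 2.2]
finger_gap: 0.0126
```

```bash
python3 st.py
```

```text
t 7.45 rot [-179.89  -21.14   -4.29] Fcradle [2.03 0.33 2.19] tau [ 0.01 -0.26 -0.03] nose [-20.87   1.32  10.65] pos [ 0.6266 -0.0431  0.0401]
```

Request:
carry_out(
  plan=[
    [[0,0,0,-0.0007,0,-0.0003,255],[0,0,0,-0.0014,0,-0.0005,255],[0,0,0,-0.0014,0,-0.0005,255]],
  ],
)

```text
t: 7.7
position: [0.6252, -0.043, 0.04]
ee_rot: [-179.9, -21.1, -4.3]
contact_force: [3.0, -0.0, 4.1]
finger_gap: 0.0131
```

```bash
python3 st.py
```

```text
t 7.7 rot [-179.9   -21.14   -4.29] Fcradle [3.03 0.21 4.08] tau [-0.01 -0.43 -0.  ] nose [-22.28   1.3   10.61] pos [ 0.6252 -0.043   0.04  ]
```

Request:
carry_out(
  plan=[
    [[0,0,0,-0.0006,0,-0.0004,255],[0,0,0,-0.0013,0,-0.0006,255],[0,0,0,-0.0013,0,-0.0006,255]],
  ],
)

```text
t: 7.95
position: [0.6236, -0.043, 0.04]
ee_rot: [-179.9, -21.1, -4.3]
contact_force: [2.4, -0.5, 5.7]
finger_gap: 0.0123
```

```bash
python3 st.py
```

```text
t 7.95 rot [-179.9   -21.12   -4.29] Fcradle [ 2.38 -0.34  5.69] tau [ 0.   -0.46  0.02] nose [-23.87   1.24  10.59] pos [ 0.6236 -0.043   0.04  ]
```

Request:
carry_out(
  plan=[
    [[0,0,0,0,0,-0.0002,255],[0,0,0,-0.0005,0,-0.0004,255],[0,0,0,-0.0009,0,-0.0005,255],[0,0,0,-0.0009,0,-0.0005,255]],
  ],
)

```text
t: 8.28
position: [0.6224, -0.0429, 0.04]
ee_rot: [-179.9, -21.1, -4.3]
contact_force: [3.4, -0.6, 4.0]
finger_gap: 0.0129
```

```bash
python3 st.py
```

```text
t 8.2833 rot [-179.9   -21.11   -4.3 ] Fcradle [ 3.4  -0.34  3.97] tau [-0.05 -0.48  0.  ] nose [-25.01   1.22  10.63] pos [ 0.6224 -0.0429  0.04  ]
```

Request:
carry_out(
  plan=[
    [[0,0,0,-0.0004,0,-0.0002,255],[0,0,0,-0.0008,0,-0.0004,255],[0,0,0,-0.0008,0,-0.0004,255]],
  ],
)

```text
t: 8.53
position: [0.6214, -0.0428, 0.04]
ee_rot: [-179.9, -21.1, -4.3]
contact_force: [3.1, 0.9, 4.1]
finger_gap: 0.0125
```

```bash
python3 st.py
```

```text
t 8.5333 rot [-179.91  -21.08   -4.29] Fcradle [3.   1.11 4.09] tau [-0.05 -0.46 -0.06] nose [-26.11   1.2   10.6 ] pos [ 0.6214 -0.0428  0.04  ]
```

Request:
carry_out(
  plan=[
    [[0,0,0,-0.0004,0,-0.0002,255],[0,0,0,-0.0008,0,-0.0004,255],[0,0,0,-0.0008,0,-0.0004,255]],
  ],
)

```text
t: 8.78
position: [0.6209, -0.0428, 0.0402]
ee_rot: [-179.9, -21.1, -4.3]
contact_force: [5.5, -0.6, 2.0]
finger_gap: 0.0131
```

```bash
python3 st.py
```

```text
t 8.7833 rot [-179.9   -21.13   -4.29] Fcradle [ 5.55 -0.23  2.05] tau [-0.09 -0.85 -0.01] nose [-26.52   1.24  10.76] pos [ 0.6209 -0.0428  0.0402]
```

Request:
carry_out(
  plan=[
    [[0,0,0,-0.0004,0,-0.0002,255],[0,0,0,-0.0004,0,-0.0002,255],[0,0,0,-0.0004,0,-0.0002,255]],
  ],
)

```text
t: 9.03
position: [0.6208, -0.0427, 0.0402]
ee_rot: [-179.9, -21.2, -4.3]
contact_force: [6.1, -0.7, -0.1]
finger_gap: 0.0129
```

Run:
```python
exec(open("st.py").read())
from ov import *
for n in ["scene","top"]:
    c_=arm.capture(n); pickle.dump(c_,open(f"{n}5.pkl","wb"))
ov("scene",190,190,70,80,9,o,"ov5s","scene5",s=2.5)
cv2.imwrite("pics/raw5s.png",cv2.resize(load("scene5")["color"][190:270,190:260,::-1],None,fx=8,fy=7.5,interpolation=cv2.INTER_CUBIC))
```

```text
t 9.0333 rot [-179.9   -21.16   -4.29] Fcradle [ 6.14 -0.29 -0.1 ] tau [-0.13 -1.11  0.07] nose [-26.65   1.26  10.8 ] pos [ 0.6208 -0.0427  0.0402]
```

View pics/ov5s.png

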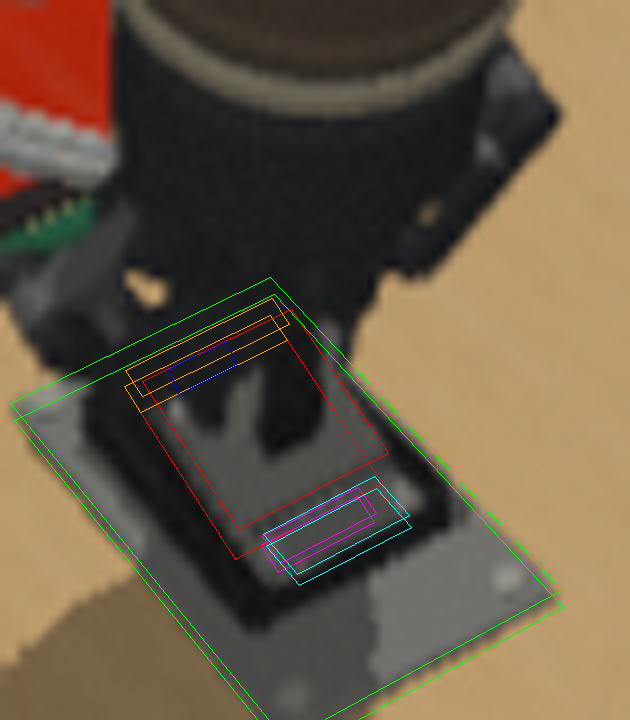

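View pics/raw5s.png

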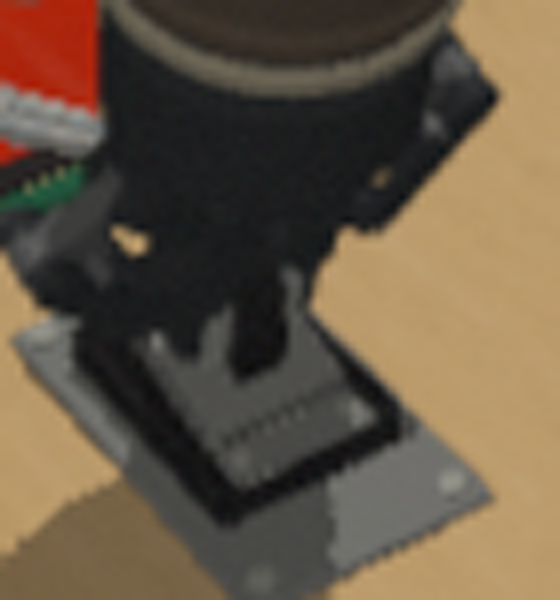

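Request:
carry_out(
  plan=[
    [[0,0,0,-0.0001,0,0.0002,255],[0,0,0,-0.0004,0,0.0001,255],[0,0,0,-0.0004,0,0.0001,255]],
  ],
)

```text
t: 9.38
position: [0.6208, -0.0427, 0.0402]
ee_rot: [-179.9, -21.2, -4.3]
contact_force: [6.7, -0.1, 0.1]
finger_gap: 0.0125
```

```bash
python3 st.py
```

```text
t 9.3833 rot [-179.89  -21.2    -4.3 ] Fcradle [6.7  0.4  0.11] tau [-0.14 -1.16  0.04] nose [-26.62   1.27  10.8 ] pos [ 0.6208 -0.0427  0.0402]
```

Request:
carry_out(
  plan=[
    [[0,-1,0,0.0002,0,0.0006,255],[0,-2,0,0.0005,0,0.0012,255],[0,-3,0,0.0007,0,0.0018,255],[0,-3,0,0.0007,0,0.0018,255]],
  ],
)

```text
t: 9.72
position: [0.6222, -0.0429, 0.0388]
ee_rot: [-179.9, -18.1, -4.3]
contact_force: [5.0, -0.5, 4.2]
finger_gap: 0.0132
```

```bash
python3 st.py
```

```text
t 9.7167 rot [-179.9   -18.12   -4.29] Fcradle [ 5.06 -0.16  4.17] tau [-0.05 -1.04  0.04] nose [-26.72   1.25  10.78] pos [ 0.6222 -0.0429  0.0388]
```

Request:
carry_out(
  plan=[
    [[0,-1,0,0.0002,0,0.0006,255],[0,-2,0,0.0004,0,0.0012,255],[0,-3,0,0.0006,0,0.0017,255],[0,-3,0,0.0006,0,0.0017,255]],
  ],
)

```text
t: 10.05
position: [0.6234, -0.043, 0.0373]
ee_rot: [-179.9, -15.1, -4.3]
contact_force: [5.4, -0.0, 2.7]
finger_gap: 0.0128
```

```bash
python3 st.py
```

```text
t 10.05 rot [-179.9   -15.13   -4.29] Fcradle [5.4  0.37 2.71] tau [-0.06 -1.12 -0.03] nose [-27.     1.22  10.82] pos [ 0.6234 -0.043   0.0373]
```

Request:
carry_out(
  plan=[
    [[0,-1,0,0.0002,0,0.0006,255],[0,-2,0,0.0004,0,0.0012,255],[0,-2,0,0.0004,0,0.0012,255]],
  ],
)

```text
t: 10.3
position: [0.6241, -0.0431, 0.0363]
ee_rot: [-179.9, -13.1, -4.3]
contact_force: [5.7, -0.6, 3.3]
finger_gap: 0.0127
```

```bash
python3 st.py
```

```text
t 10.3 rot [-179.9   -13.14   -4.28] Fcradle [ 5.76 -0.17  3.3 ] tau [-0.13 -1.09 -0.  ] nose [-27.12   1.18  10.84] pos [ 0.6241 -0.0431  0.0363]
```

Request:
carry_out(
  plan=[
    [[0,-1,0,0.0002,0,0.0006,255],[0,-2,0,0.0004,0,0.0012,255],[0,-2,0,0.0004,0,0.0012,255]],
  ],
)

```text
t: 10.55
position: [0.6248, -0.0431, 0.0353]
ee_rot: [-179.9, -11.1, -4.3]
contact_force: [5.6, -0.9, 3.8]
finger_gap: 0.0127
```

```bash
python3 st.py
```

```text
t 10.55 rot [-179.9   -11.15   -4.28] Fcradle [ 5.67 -0.49  3.81] tau [-0.08 -1.09 -0.01] nose [-27.32   1.24  10.86] pos [ 0.6248 -0.0431  0.0353]
```

Request:
carry_out(
  plan=[
    [[0,-1,0,0.0002,0,0.0006,255],[0,-2,0,0.0004,0,0.0012,255],[0,-2,0,0.0004,0,0.0012,255]],
  ],
)

```text
t: 10.8
position: [0.6255, -0.0431, 0.0342]
ee_rot: [-179.9, -9.2, -4.3]
contact_force: [5.0, 0.3, 4.6]
finger_gap: 0.0131
```

```bash
python3 st.py
```

```text
t 10.8 rot [-179.9    -9.16   -4.27] Fcradle [4.92 0.68 4.64] tau [-0.16 -1.17 -0.02] nose [-27.45   1.26  10.82] pos [ 0.6255 -0.0431  0.0342]
```

Request:
carry_out(
  plan=[
    [[0,-1,0,0.0002,0,0.0006,255],[0,-2,0,0.0004,0,0.0012,255],[0,-2,0,0.0004,0,0.0012,255]],
  ],
)

```text
t: 11.05
position: [0.6262, -0.0431, 0.0331]
ee_rot: [-179.9, -7.2, -4.3]
contact_force: [6.5, -0.3, 4.4]
finger_gap: 0.0129
```

Run:
```python
exec(open("st.py").read())
from ov import *
for n in ["scene","top"]:
    c_=arm.capture(n); pickle.dump(c_,open(f"{n}6.pkl","wb"))
ov("scene",190,190,70,80,9,o,"ov6s","scene6",s=2.5)
cv2.imwrite("pics/raw6s.png",cv2.resize(load("scene6")["color"][190:270,190:260,::-1],None,fx=8,fy=7.5,interpolation=cv2.INTER_CUBIC))
```

```text
t 11.05 rot [-179.9    -7.16   -4.27] Fcradle [6.49 0.2  4.44] tau [-0.11 -1.18 -0.  ] nose [-27.61   1.28  10.86] pos [ 0.6262 -0.0431  0.0331]
```

View pics/raw6s.png

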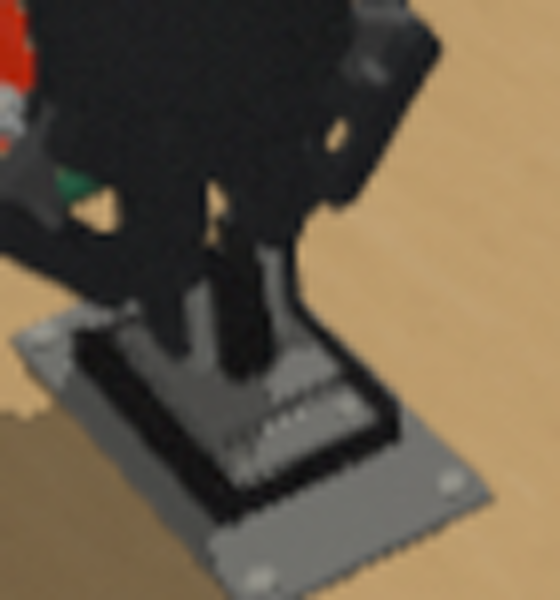

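Request:
carry_out(
  plan=[
    [[0,-1,0,0.0002,0,0.0006,255],[0,-2,0,0.0004,0,0.0012,255],[0,-2,0,0.0004,0,0.0012,255]],
  ],
)

```text
t: 11.4
position: [0.6268, -0.0432, 0.032]
ee_rot: [-179.9, -5.2, -4.3]
contact_force: [5.7, -0.7, 5.9]
finger_gap: 0.0126
```

```bash
python3 st.py
```

```text
t 11.4 rot [-179.9    -5.17   -4.26] Fcradle [ 5.72 -0.26  5.89] tau [-0.17 -1.23  0.09] nose [-27.73   1.26  10.88] pos [ 0.6268 -0.0432  0.032 ]
```

Request:
carry_out(
  plan=[
    [[0,-1,0,0.0002,0,0.0006,255],[0,-2,0,0.0004,0,0.0012,255],[0,-2,0,0.0004,0,0.0012,255]],
  ],
)

```text
t: 11.65
position: [0.6274, -0.0433, 0.0308]
ee_rot: [-179.9, -3.2, -4.3]
contact_force: [5.8, -0.6, 5.2]
finger_gap: 0.0129
```

```bash
python3 st.py
```

```text
t 11.65 rot [-179.9    -3.18   -4.27] Fcradle [ 5.86 -0.17  5.24] tau [-0.13 -1.25 -0.03] nose [-27.87   1.22  10.89] pos [ 0.6274 -0.0433  0.0308]
```

Request:
carry_out(
  plan=[
    [[0,-0.8,0,0.0002,0,0.0005,255],[0,-1.6,0,0.0004,0,0.001,255],[0,-1.6,0,0.0004,0,0.001,255]],
  ],
)

```text
t: 11.9
position: [0.6278, -0.0433, 0.0298]
ee_rot: [-179.9, -1.6, -4.3]
contact_force: [8.0, -0.0, 4.9]
finger_gap: 0.0124
```

```bash
python3 st.py
```

```text
t 11.9 rot [-179.91   -1.6    -4.26] Fcradle [7.97 0.55 4.9 ] tau [-0.08 -1.22  0.02] nose [-27.95   1.25  10.84] pos [ 0.6278 -0.0433  0.0298]
```

Request:
carry_out(
  plan=[
    [[0,-0.6,0,0.0003,0,0.0004,255],[0,-1.2,0,0.0005,0,0.0007,255],[0,-1.2,0,0.0005,0,0.0007,255]],
  ],
)

```text
t: 12.15
position: [0.6282, -0.0433, 0.0292]
ee_rot: [-179.9, -0.4, -4.3]
contact_force: [5.0, -1.5, 6.3]
finger_gap: 0.013
```

```bash
python3 st.py
```

```text
t 12.15 rot [-179.91   -0.39   -4.26] Fcradle [ 5.13 -1.15  6.25] tau [-0.13 -1.19  0.01] nose [-27.99   1.25  10.97] pos [ 0.6282 -0.0433  0.0292]
```

Request:
carry_out(
  plan=[
    [[0,-0.4,0,0.0001,0,0.0003,255],[0,-0.8,0,0.0002,0,0.0005,255],[0,-0.8,0,0.0002,0,0.0005,255]],
  ],
)

```text
t: 12.4
position: [0.6282, -0.0432, 0.0291]
ee_rot: [-179.9, 0.4, -4.3]
contact_force: [3.1, -0.2, 7.7]
finger_gap: 0.0129
```

Run:
```python
exec(open("st.py").read())
from ov import *
for n in ["scene","top"]:
    c_=arm.capture(n); pickle.dump(c_,open(f"{n}7.pkl","wb"))
ov("scene",190,190,70,80,9,o,"ov7s","scene7",s=2.5)
cv2.imwrite("pics/raw7s.png",cv2.resize(load("scene7")["color"][190:270,190:260,::-1],None,fx=8,fy=7.5,interpolation=cv2.INTER_CUBIC))
cv2.imwrite("pics/raw7t.png",cv2.resize(load("top7")["color"][135:205,185:255,::-1],None,fx=8,fy=8,interpolation=cv2.INTER_CUBIC))
```

```text
t 12.4 rot [-179.91    0.4    -4.25] Fcradle [3.11 0.02 7.72] tau [-0.12 -1.11 -0.01] nose [-28.2    1.29  11.32] pos [ 0.6282 -0.0432  0.0291]
```

View pics/raw7s.png

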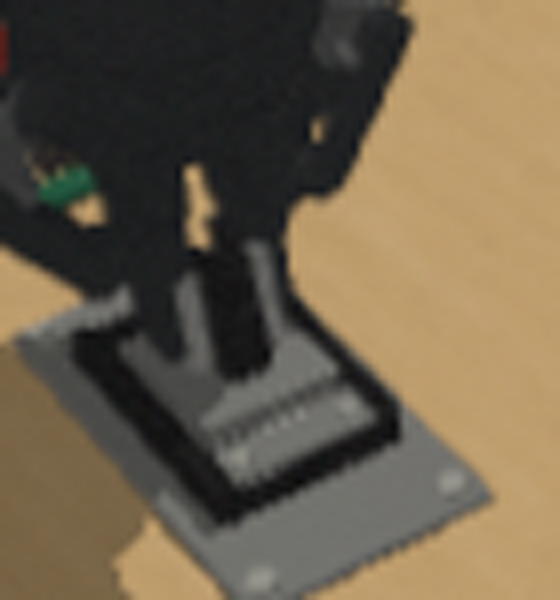

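View pics/raw7t.png

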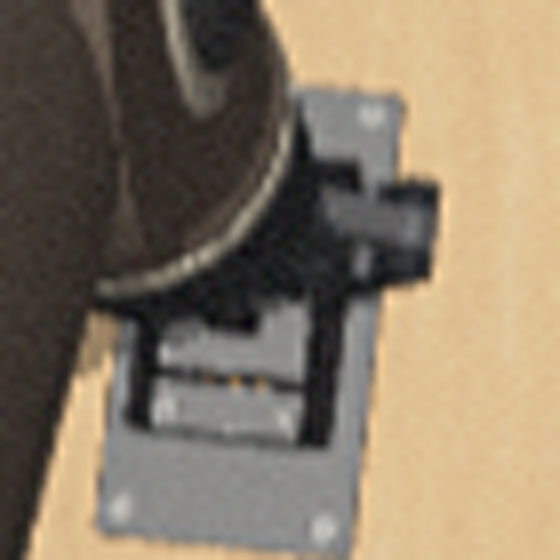

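Request:
carry_out(
  plan=[
    [[0,-0.3,0,0.0001,0,0.0003,255],[0,-0.5,0,0.0001,0,0.0005,255],[0,-0.5,0,0.0001,0,0.0005,255]],
  ],
)

```text
t: 12.75
position: [0.6283, -0.0432, 0.0292]
ee_rot: [-179.9, 0.9, -4.3]
contact_force: [1.7, -0.8, 13.6]
finger_gap: 0.013
```

```bash
python3 st.py
```

```text
t 12.75 rot [-179.91    0.88   -4.25] Fcradle [ 1.78 -0.69 13.58] tau [-0.19 -0.77  0.  ] nose [-28.27   1.31  11.72] pos [ 0.6283 -0.0432  0.0292]
```

Request:
carry_out(
  plan=[
    [[0,0,0,0,0,-0.0003,255],[0,0,0,0,0,-0.0005,255],[0,0,0,0,0,-0.0005,190],[0,0,0,0,0,-0.0005,150],[0,0,0,0,0,-0.0005,130]],
  ],
)

```text
t: 13.17
position: [0.6251, -0.0432, 0.027]
ee_rot: [-179.9, 1.2, -4.3]
contact_force: [-0.5, 0.4, 0.3]
finger_gap: 0.0421
```

```bash
python3 st.py
```

```text
t 13.1667 rot [-179.93    1.24   -4.25] Fcradle [-0.56  0.36  0.25] tau [-0.04 -0.04  0.04] nose [-31.54   1.11   9.81] pos [ 0.6251 -0.0432  0.027 ]
```

Request:
carry_out(
  plan=[
    [[0,0,0,0,0,-0.02,80],[0,0,0,0,0,-0.05,60],[0,0,0,0,0,-0.08,60],[0,0,0,-0.03,0,-0.11,60],[0,0,0,-0.06,0,-0.14,60]],
  ],
)

```text
t: 13.58
position: [0.5694, -0.0391, 0.168]
ee_rot: [-179.9, 1.2, -4.3]
contact_force: [-0.6, 0.3, 0.3]
finger_gap: 0.0655
```

Request:
carry_out(
  plan=[
    [[0,0,0,-0.04,0.04,-0.03,60],[0,0,0,-0.08,0.08,-0.03,60],[0,0,0,-0.1,0.12,-0.03,60],[0,0,0,-0.1,0.12,-0.03,60]],
  ],
)

```text
t: 13.92
position: [0.4599, -0.1526, 0.1998]
ee_rot: [-179.9, 1.1, -4.2]
contact_force: [0.4, -0.9, -0.5]
finger_gap: 0.0657
```

Run:
```python
exec(open("st.py").read())
from ov import *
for n in ["scene","top"]:
    c_=arm.capture(n); pickle.dump(c_,open(f"{n}8.pkl","wb"))
cv2.imwrite("pics/raw8s.png",cv2.resize(load("scene8")["color"][205:275,185:260,::-1],None,fx=10,fy=8.5,interpolation=cv2.INTER_CUBIC))
cv2.imwrite("pics/raw8t.png",cv2.resize(load("top8")["color"][135:210,185:255,::-1],None,fx=8,fy=8,interpolation=cv2.INTER_CUBIC))
```

```text
t 13.9167 rot [-179.91    1.09   -4.23] Fcradle [ 0.5  -0.9  -0.53] tau [-0.03 -0.01  0.03] nose [-188.14 -120.28  182.5 ] pos [ 0.4599 -0.1526  0.1998]
```

View pics/raw8s.png

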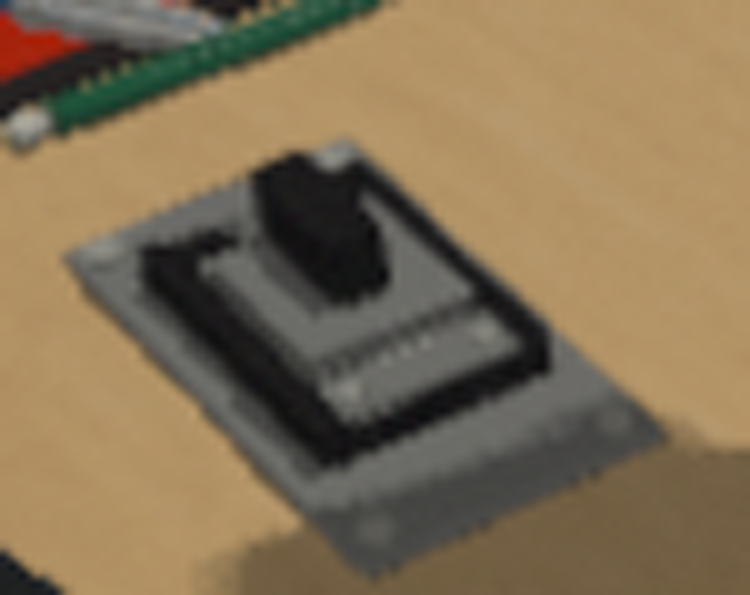

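View pics/raw8t.png

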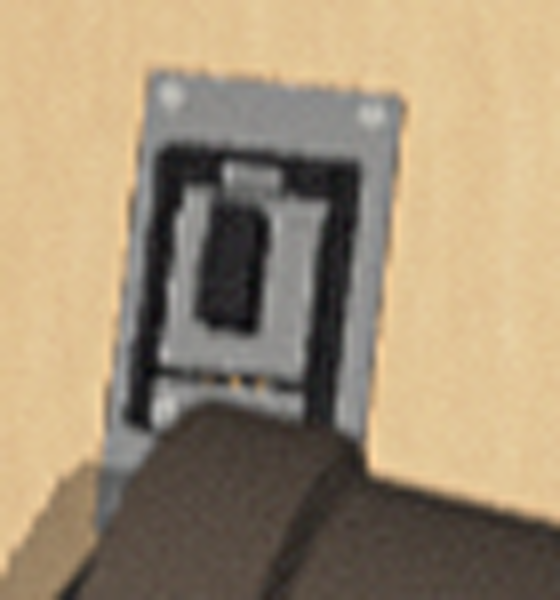

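Run:
```python
from lib import *
a=load("top0")["color"][150:165,205:232,::-1]; b=load("top8")["color"][150:165,205:232,::-1]
cv2.imwrite("pics/hook.png",cv2.resize(np.vstack([a,b]),None,fx=20,fy=20,interpolation=cv2.INTER_NEAREST))
g=lambda i:i.mean(2).round().astype(int)
A,B=load("top0")["color"].mean(2),load("top8")["color"].mean(2)
for r in range(151,163): print(r,A[r,212:226].round().astype(int),B[r,212:226].round().astype(int))
```

```text
151 [128 125 125 127 124 127 125 128 123 123 123 126 124 126] [144 143 145 143 141 139 142 142 144 142 142 141 139 141]
152 [110 115 121 132 126 126 126 124 128 128 126 125 124 126] [130 125 142 148 142 148 142 144 145 140 139 143 143 142]
153 [ 72  73  87  97  95  93  97 105 116 112 114 129 127 127] [ 84  82 103 105 103 111 107 119 132 129 129 144 145 144]
154 [26 36 39 43 44 41 43 58 74 71 72 93 94 99] [ 25  46  44  48  49  51  51  68  87  78  81 105 106 112]
155 [ 40 105  86  78  64  59  50  47  36  25  34  43  41  48] [ 48 113 102  90  73  68  59  51  33  37  33  50  49  58]
156 [ 56 141 120 113 111 107 109 101  47  25  28  39  42  26] [ 64 164 135 134 122 118 121 117  57  32  40  43  45  40]
157 [ 50 123 115 112 113 119 122 117  56  35  43  33  29  37] [ 51 144 123 124 127 132 135 135  64  29  35  43  29  37]
158 [ 41  97  97  93  99  98 104 100  51  32  42  42  36  40] [ 62 108 106 103 107 114 112 110  60  42  35  37  40  39]
159 [32 62 74 71 67 76 78 85 37 21 31 24 30 32] [ 66  92  90 103 100 115 101 102  80  93  62  53  51  45]
160 [26 37 39 36 39 42 45 54 41 32 30 35 33 30] [ 55  59  64  79  77  97 126 130 126 135 122 117 119 108]
161 [32 32 36 38 37 28 39 38 35 39 37 34 36 26] [ 31  42  35  47  40  59 116 148 145 145 145 145 149 121]
162 [32 32 34 33 31 41 40 31 35 36 38 29 39 29] [ 38  29  41  45  35  28  74 162 146 136 136 136 142  88]
```

View pics/hook.png

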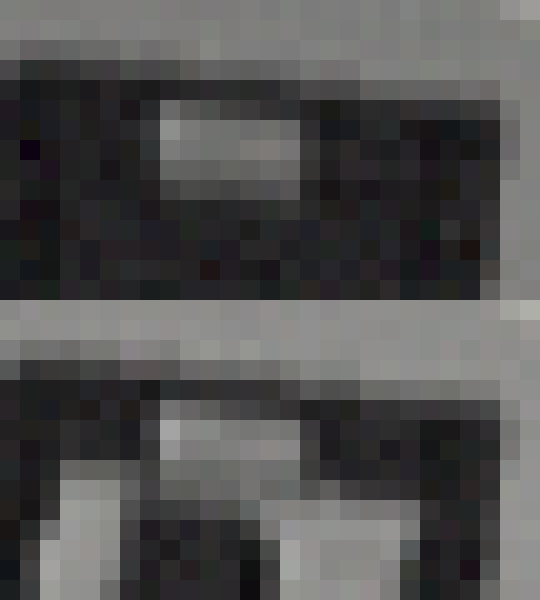

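Run:
```python
from ov import *
o={"ee_rot":np.array([180.,0,yaw]),"position":c+R.from_euler('z',yaw,degrees=True).apply(np.array([1.7+5,1.2,29])/1000)}
ov("scene",185,205,75,70,10,o,"ov8s","scene8",s=2.5)
cv2.imwrite("pics/full8.png",load("scene8")["color"][:,:,::-1])
```

```text
(no output)
```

View pics/ov8s.png

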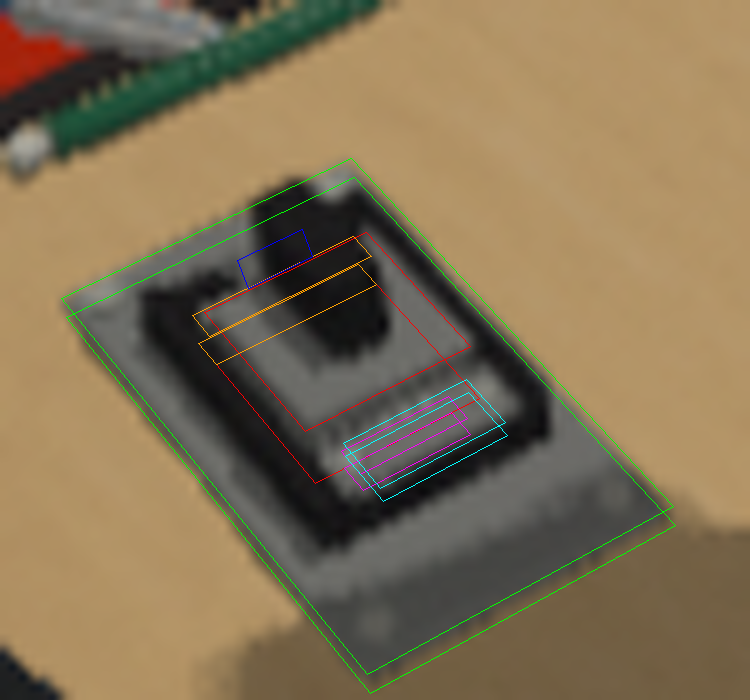

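View pics/full8.png

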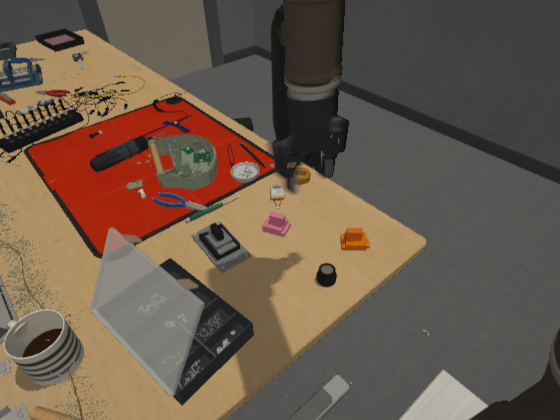

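The block lies flat in the bay. The hook is in the same place as before loading, with the tail ledge under it, and the bystanders haven't moved. I'm handing in.

Run:
```python
from bench import arm
print(arm.finish_job())
```

```text
the job is handed in; nothing more can be done
None
```

I loaded the grey battery block into the charging bay and let go at about 13.2 s. As far as I can measure, it lies flat with the catch closed over it. The hand-in gave no verdict.

**What I did:** I took the block by its rib and tilted it about 21°, tail up. I lowered it until the tongue touched the pocket floor, then slid it under the keeper until it met the end wall. I rocked it flat while keeping a light push against that wall, then released it and moved the arm clear.

**Last checks:**
- **Force:** every reading stayed under about 15 N, including the final downward press of 13.6 N. Forces are read only at the end of each move.
- **Seating:** under that final press the tool stayed at 29.1–29.2 mm. The expected height is 29.1 mm, so the block should be on the floor and flat to well under a degree.
- **Catch:** in the top view the hook is at the same pixels as before loading, with the tail ledge reaching under it. It looks closed to within a few tenths of a millimetre.
- **Bystanders:** the loupe and flat pack look unmoved in the last scene picture. The tape roll is partly hidden by the gripper there, but the arm's path did not go near it.

**What disagreed:**
- **Bay shift:** about +4 mm by camera but about +2.4 mm by touch.
- **Bay centre:** the block sat about 1.2 mm off my camera estimate sideways, and I corrected for that during insertion using the side forces.

Both are within the 2 mm calibration error.

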